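Bring the tall coil form round to the front of the spares carousel

TASK

Turn the spares carousel by gently pushing its rim with the fingertips until the tall black coil form stands at the very front, squarely behind the middle of the card holder on the base, then take the hand clear. Do not grip the carousel, and do not touch its centre partition or touch, lift or tip any of the parts standing in it. Leave everything else on the bench where it is.

Things in the scene. Friction and masses are not known exactly. Their poses are not given: they have to be found in the camera images.
- carousel_base: Fixed base: a grey steel plate 300 x 170 x 4 mm on the bench, from 205 mm in front of the turning axis to 95 mm behind it. Origin on the bench, on the vertical axis the carousel turns about; z up. Its -x axis points to the FRONT, within about 30 degrees of the robot: there, 197 mm from the axis, stands a low sloping brass card holder, 84 mm wide (along y), its top 25 mm above the bench.
- carousel: The turning part: a round aluminium pan of 135 mm radius with an upright rim, 20 to 46 mm above the bench. Origin on the axis at its underside, z up. Six compartments at 0, 60 ... 300 degrees from its x axis (counter-clockwise from above); the tall coil form stands in the one at 0. It turns endlessly either way with light drag (about 1 N at the rim) and stays where it is left. About 1.1 kg (varies).
- lug (a point): Centre of one of six like half-round finger lugs on the outside of the rim: 28 mm wide, 20 to 46 mm above the bench, round ends of 14 mm radius centred 148 mm from the axis, reaching out to 162 mm. They lie between the compartments; this one is 30 degrees counter-clockwise from the carousel's x axis, the others follow every 60 degrees. Good to push sideways against.
- partition: Grey centre partition fixed in the pan, turning with it: a post of 20 mm radius, its top 72 mm above the bench, with six radial fins out to 126 mm from the axis, 52 mm above the bench, in line with the lugs. Origin on the axis, on the floor of the pan. Not to be touched.
- tall_coil_mid (a point): Centre of the tall black coil form, the one to bring to the front: a ribbed cylinder with copper winding, 40 mm in diameter and 64 mm tall, standing loose on the floor of the pan (28 mm above the bench) about 85 mm from the axis.
- tall_coil: The same tall black coil form; origin at the centre of its underside, z up.
- short_coil_mid (a point): Centre of the short black coil form: the same make, 40 mm in diameter but only 32 mm tall, standing loose in another compartment.
- short_coil: The same short coil form; origin at the centre of its underside.
- insulator_mid (a point): Centre of a ribbed white ceramic insulator, 32 mm in diameter, 44 mm tall (50 mm with its brass stud), standing loose in another compartment.
- insulator: The same insulator; origin at the centre of its underside.
- relay_mid (a point): Centre of a square relay in an aluminium can, 30 x 30 x 46 mm, standing loose in another compartment.
- relay: The same relay; origin at the centre of its underside.
- valve_left: Tall glass power valve, 58 mm in diameter, 163 mm tall, standing loose behind and to the left of the carousel, about 250 mm from its axis. Origin at the centre of its underside. Leave alone.
- valve_right: The like valve behind and to the right of the carousel. Leave alone.
- ashtray: Tin ashtray of old knobs, 112 mm in diameter, 22 mm tall, right of the carousel. Origin at the centre of its underside. Leave alone.
- earth_stake: Copper earth stake with brass clamp, lying, 315 mm long, 36 mm tall, to the right. Origin under its middle, its length along its x axis. Leave alone.
- logbook_board: Logbook board with a brass spring clip at its +x end, 250 x 175 mm, lying to the left, up to 30 mm tall. Origin at the centre of its underside. Leave alone.
There are look-alikes about, which are no part of the job. Leave any red look-alike of the insulator alone.

How it is judged:
By the outcome, as a careful person would: the job done as asked, in the order asked, and still so for the second after the job is handed in, with the robot touching nothing.
It also fails if it takes over 56 s, if anything falls off the work surface, if the arm or the gripper's body presses on something with over 40 N, if the wrist force passes 120 N, or if a joint passes its speed limit or range.

ROBOT

A 6-joint arm with a two-finger parallel gripper is mounted at the origin on the work surface. World frame = base frame: x ahead of the robot, y to its left, z up, the work surface at z = 0. Lengths are in m, angles in rad, forces in N, time in s.
With the tool pointing down it reaches from about 0.225 to 0.725 m from the base axis. Payload 3.1 kg.
Tool frame: the origin (TCP) lies on the mounting face of the last link; the fingertips stand 173 mm ahead of it and the grasp point (between the pads) lies 155 mm ahead of it; z points along the fingers, x is the direction in which the jaws open and shut, and the axes are right-handed (so a half turn about z gives the same grasp; the last joint's range is limited). The gripper opens to 85 mm and grips with 20 to 120 N. Pads are 22 mm wide; open, the fingers measure 114 mm over their backs; the gripper's body (76 mm by 85 mm) begins 54 mm behind the grasp point. The pads swing forward as they close: fully open they stand 13 mm farther back than shut.
Start: joints at [-1.413, 0.048, 0.099, 1.622, 0, 1.443], TCP at [0.148, -0.504, 0.405] pointing down, gripper open.
Joint ranges: [-2.91, 2.91], [-0.99, 1.94], [-1.21, 1.42], [-2.12, 2.29], [-1.49, 1.47], [-3.14, 3.14]. Speed limits (rad/s): [2.79, 2.79, 3.14, 3.14, 3.14, 3.14].

INTERFACE

Orientations are given as a rotation vector (axis times angle).
In Python, from station import * gives the robot as it stands.
- The arm moves only by the shell command python3 -m creep 'ROWS' [OPENING] [FORCE]. ROWS is JSON, a list of rows, each a list of 6 numbers: the shift along the tool's x, y, z in mm, then the turn, a rotation vector about the tool's x, y, z in degrees. In form: [[tx, ty, tz, rx, ry, rz], ...]. A call has 1 to 20 rows; each row is the pose to reach, as a shift and turn from the pose measured when the call began, along the tool's axes at that moment; what a row does not reach only later rows make up. A row lasts 1/12 s, in which the tool goes at most 41.7 mm and 7.16 degrees, less where a joint would pass 70% of its speed; a pose out of reach is approached as far as the arm can. A call with a gripper value outside its range is refused whole. OPENING is the closure, from 0 (fully open) to 1 (shut), set as the call begins (- or left out, the last holds). The fingers move at their own pace and stop on an object; FORCE is the grip in N (left out, the last holds). Time passes only in rows, so rows that repeat a pose let the fingers close. It gives the time, the measured TCP pose, the force and the opening at its end, in the units of the state.
- read_state(): the state, without advancing time (a new reading comes with each control period).
- camera(name): name is "scene" or "top" or "wrist"; returns the picture (384x512x3 uint8, red, green, blue); there is no depth.
- get_calibration(name): a dict with "fx", "fy", "cx", "cy" (pixels), "extrinsics" (4x4, takes a point from camera to world coordinates). Camera axes: x right, y up, looking along -z (the intrinsics and any distortion apply to the point x, -y, -z); pixel columns grow to the right and rows downward; lengths in m; the calibration is good to about 2 mm. A picture is of the moment at which its call begins: read the wrist's pose just before it. get_calibration takes no time and is no camera call; for the wrist camera it gives the pose at the moment of the call.
- job_done(): hands the job in, once; it reports no verdict.
Trained networks look in the newest picture that a camera, given by its name, has taken for a name from the list of things; names that differ only in an ending like _2 or _b are one class to them, and where a whole thing is asked for, a point or a joint stands for the part that bears it (a point fixed in the world has none). Each returns a list of dicts, best first, with "conf" (0 to 1); they miss things now and then, are a little off and sometimes report something else, mostly with a low value. They report only what shows in the picture. A call takes as long as a camera call. They do not tell look-alikes from the thing itself.
- boxes_of(name, camera): "bbox" ([left, top, width, height] in pixels, round what is visible of it).
- silhouettes(name, camera): "mask" (384x512 bool, what is visible of it) and "bbox" ([left, top, width, height] in pixels, round what is visible of it).
- spot_point(name, camera): "xy" ([column, row] in pixels: a listed point, or the origin of a listed thing).
The state is a dict: "time_s": time; "q": joint angles; "joint_vel": joint speeds; "effort": joint torques, N m; "ee_pos": TCP position; "ee_rot": TCP orientation; "force": force on the tool from outside, world axes, zero at the start; "ft_torque": the same for the moment, N m; "gripper_width": opening from 0.0 (shut) to 1.0 (fully open).
Only numpy, scipy, OpenCV 4.12 (cv2) and the standard library are available. Lean on these libraries where they do the work, as an engineer would, in place of code of your own. Each camera call takes 0.05 s, during which the arm holds its last target.

## Working session

There is one attempt and no reset: what is moved stays moved. The work goes in short steps, Python scripts to look and compute and a shell command to move; the robot and the scene stay as the last step left them, time stands still between calls to the robot, and variables do not carry over. Pictures are saved under pics/ and viewed, and the job is handed in when it is done.

```bash
mkdir -p pics; ls
python3 - <<'E'
from station import *
import cv2,numpy as np
s=read_state();print(s)
for n in("scene","top"):
    im=camera(n);cv2.imwrite(f"pics/{n}0.png",im[:,:,::-1])
    c=get_calibration(n);print(n,c)
    for t in("carousel_base","carousel","tall_coil_mid","lug","partition","tall_coil"):
        print(t,[(np.round(d["xy"],1).tolist(),round(float(d["conf"]),2)) for d in spot_point(t,n)])
E
```

```text
pics
{'time_s': 0.0, 'q': array([-1.41280530e+00,  4.87256728e-02,  9.75830257e-02,  1.62201530e+00,
       -4.00441582e-05,  1.44302435e+00]), 'joint_vel': array([-0.00081271,  0.00157625, -0.00082185,  0.00030425, -0.00053606,
        0.00126636]), 'effort': array([-1.06734860e-03, -3.38779163e+01,  3.20016968e+01,  2.01785011e-02,
       -2.16759972e-04, -1.00280504e-07]), 'ee_pos': array([ 0.14795423, -0.50349515,  0.40352232]), 'ee_rot': array([-2.51383409,  1.88151156,  0.00270485]), 'force': array([0.15350953, 0.03390194, 0.15993557]), 'ft_torque': array([-0.04311041, -0.04553069,  0.00027654]), 'gripper_width': 0.9984082387613392}
scene {'fx': 433.8487190825553, 'fy': 433.8487190825553, 'cx': 250.3043869184332, 'cy': 186.65809590883646, 'extrinsics': array([[-0.70435904, -0.43145541,  0.56367062,  1.23822537],
       [ 0.70972766, -0.41368244,  0.57022231,  0.70036632],
       [-0.01284486,  0.80169387,  0.59759681,  0.79412701],
       [ 0.        ,  0.        ,  0.        ,  1.        ]])}
carousel_base []
carousel [([246.8, 193.4], 0.67)]
tall_coil_mid [([217.6, 177.8], 0.61), ([256.1, 263.3], 0.43)]
lug [([194.3, 195.8], 0.87), ([224.8, 207.0], 0.18)]
partition [([245.2, 190.7], 0.82)]
tall_coil [([216.6, 184.3], 0.7)]
top {'fx': 493.2772132405567, 'fy': 493.2772132405567, 'cx': 255.5724741995334, 'cy': 187.76755706325991, 'extrinsics': array([[-0.02281894,  0.98622159, -0.16384834,  0.25861102],
       [-0.9997128 , -0.02130954,  0.01096415, -0.01265527],
       [ 0.00732155,  0.16405147,  0.98642461,  1.74989541],
       [ 0.        ,  0.        ,  0.        ,  1.        ]])}
carousel_base [([255.0, 159.5], 0.66)]
carousel [([251.5, 189.3], 0.97), ([231.1, 197.3], 0.43)]
tall_coil_mid [([278.0, 175.8], 0.56)]
lug [([280.3, 154.6], 0.84)]
partition [([251.0, 186.5], 0.65)]
tall_coil [([277.5, 176.3], 0.62)]
```

Run:
```python
import cv2
a=cv2.imread("pics/top0.png");cv2.imwrite("pics/top0z.png",cv2.resize(a[90:290,130:390],None,fx=3,fy=3,interpolation=cv2.INTER_CUBIC))
a=cv2.imread("pics/scene0.png");cv2.imwrite("pics/scene0z.png",cv2.resize(a[80:340,110:410],None,fx=2.3,fy=2.3,interpolation=cv2.INTER_CUBIC))
```

```text
(no output)
```

View pics/top0z.png

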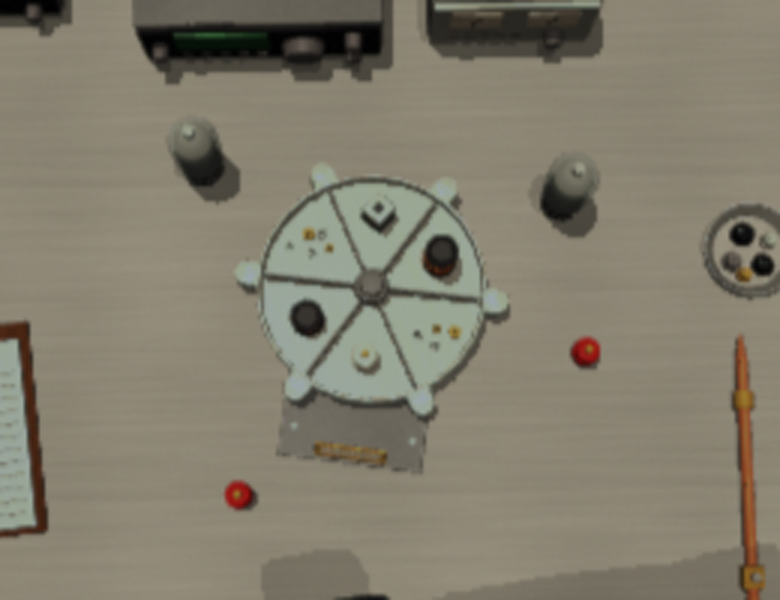

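View pics/scene0z.png

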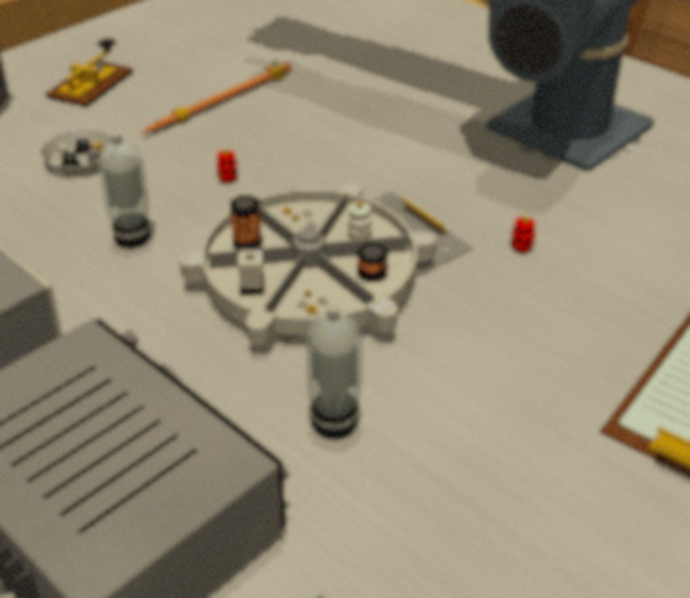

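View pics/top0.png

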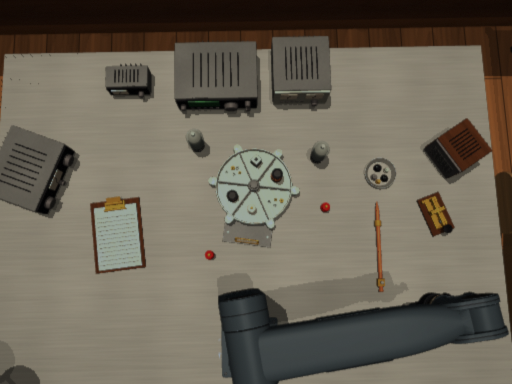

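```bash
cat > h.py <<'E'
from station import *
import cv2,numpy as np
def toworld(n,uv,z,c=None):
    c=c or get_calibration(n);uv=np.atleast_2d(np.array(uv,float))
    d=np.stack([(uv[:,0]-c["cx"])/c["fx"],-(uv[:,1]-c["cy"])/c["fy"],-np.ones(len(uv))],1)
    E=np.array(c["extrinsics"]);d=d@E[:3,:3].T;o=E[:3,3]
    return o+d*((z-o[2])/d[:,2])[:,None]
def proj(n,P,c=None):
    c=c or get_calibration(n);E=np.array(c["extrinsics"]);p=(np.atleast_2d(P)-E[:3,3])@E[:3,:3]
    return np.stack([c["cx"]+c["fx"]*p[:,0]/-p[:,2],c["cy"]-c["fy"]*p[:,1]/-p[:,2]],1)
E
python3 - <<'E'
from h import *
z=lambda *p:[[x/3+130-1/3,y/3+90-1/3] for x,y in p]
L=toworld("top",z((322,178),(445,190),(496,301),(421,402),(298,388),(247,273)),.046)
print("lugs",L.round(3))
# circle fit
A=np.c_[2*L[:,:2],np.ones(6)];s=np.linalg.lstsq(A,(L[:,:2]**2).sum(1),rcond=None)[0];c=s[:2];print("c",c,np.sqrt(s[2]+c@c))
print("lug ang",np.degrees(np.arctan2(*(L[:,:2]-c).T[::-1])))
print("post",toworld("top",z((372,285)),.072))
h=toworld("top",z((350,452)),.018);print("holder",h,np.degrees(np.arctan2(*(h[0,:2]-c)[::-1])),np.linalg.norm(h[0,:2]-c))
he=toworld("top",z((314,446),(386,458)),.015);d=he[0]-he[1];print("holder dir",he,np.degrees(np.arctan2(d[1],d[0])))
pc=toworld("top",z((277,455),(421,472)),.004);d=pc[0]-pc[1];print("plate front edge",pc,np.degrees(np.arctan2(d[1],d[0])))
t=toworld("top",z((442,245)),.092);print("tall top",t,np.degrees(np.arctan2(*(t[0,:2]-c)[::-1])),np.linalg.norm(t[0,:2]-c))
v=toworld("top",z((185,170),(575,200)),.0);print(v)
from scipy.spatial.transform import Rotation as R
s=read_state();print(R.from_rotvec(s["ee_rot"]).as_matrix().round(3))
im=cv2.imread("pics/top0.png")
E
```

```text
lugs [[ 0.682  0.031  0.046]
 [ 0.665 -0.114  0.046]
 [ 0.531 -0.169  0.046]
 [ 0.415 -0.079  0.046]
 [ 0.434  0.063  0.046]
 [ 0.57   0.121  0.046]]
c [ 0.54942736 -0.02470882] 0.14549327490762265
lug ang [  22.76077671  -37.71124766  -97.36167741 -158.1921107   142.7960812
   81.87457092]
post [[ 0.54830501 -0.02497555  0.072     ]]
holder [[0.3606912  0.00464814 0.018     ]] 171.15877567470264 0.19100567699674628
holder dir [[ 0.36878996  0.04658046  0.015     ]
 [ 0.35295377 -0.0371836   0.015     ]] 79.29418014984003
plate front edge [[ 0.35992718  0.09054523  0.004     ]
 [ 0.33629125 -0.07799377  0.004     ]] 82.01689637358774
tall top [[ 0.58949063 -0.10580993  0.092     ]] -63.711007980749066 0.09045692686473909
[[ 0.70733805  0.19842139  0.        ]
 [ 0.6600187  -0.27397096  0.        ]]
[[ 0.282 -0.959  0.   ]
 [-0.959 -0.282 -0.   ]
 [ 0.     0.    -1.   ]]
```

```bash
python3 -m creep '[[-10,-10,0,0,0,-3],[-30,-31,0,0,0,-9],[-55,-58,0,0,0,-16],[-82,-87,0,0,0,-23],[-110,-116,0,0,0,-30],[-138,-146,0,0,0,-37],[-166,-175,0,0,0,-44],[-194,-205,0,0,0,-51],[-222,-235,0,0,0,-58],[-250,-264,0,0,0,-65],[-278,-294,0,0,0,-72],[-306,-323,0,0,0,-79],[-330,-349,0,0,0,-86],[-350,-370,0,0,0,-93],[-365,-386,0,0,0,-100],[-375,-397,0,0,0,-107],[-381,-403,0,0,0,-113],[-384,-406,0,0,0,-119],[-385,-407,0,0,0,-125],[-385,-407,0,0,0,-130]]' 1 30
python3 - <<'E'
from h import *
s=read_state();print(s["time_s"],s["q"].round(2),s["ee_pos"])
im=camera("wrist");c=get_calibration("wrist")
cv2.imwrite("pics/w1.png",cv2.resize(im[:,:,::-1],(800,600)))
np.savez("w1.npz",im=im,E=c["extrinsics"],k=[c[k] for k in("fx","fy","cx","cy")])
im=camera("top");cv2.imwrite("pics/top1.png",im[:,:,::-1])
for t in("carousel","carousel_base"):
    r=silhouettes(t,"wrist");print(t,[(d["conf"],d["bbox"]) for d in r])
E
```

```text
time_s: 2.37
ee_pos: [0.4301, -0.019, 0.4047]
ee_rot: [2.764, 1.492, 0.0]
force: [0.0, 0.3, 0.5]
gripper_width: 0.002
2.3667 [-0.2  -0.2  -0.13  1.64  0.    0.38] [ 0.43012596 -0.01900575  0.40474087]
carousel [(0.78, [184.3, 115.1, 254.6, 225.5])]
carousel_base [(0.77, [161.7, 58.2, 163.1, 124.3]), (0.33, [258.1, 180.6, 30.8, 38.9])]
```

View pics/w1.png

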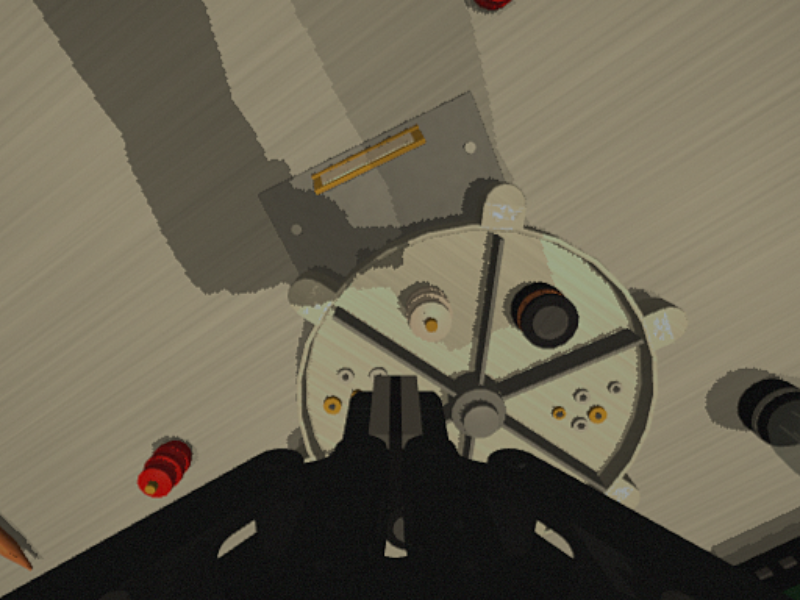

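Run:
```python
from h import *
f=np.load("w1.npz");k=f["k"];c=dict(fx=k[0],fy=k[1],cx=k[2],cy=k[3],extrinsics=f["E"])
W=lambda z,*p:toworld("wrist",[[x*.64-.2,y*.64-.2] for x,y in p],z,c)
ang=lambda d:np.degrees(np.arctan2(d[1],d[0]))
p=W(.004,(258,194),(472,92),(296,230),(470,147));print(p.round(4),ang(p[1]-p[0]),ang(p[3]-p[2]),np.linalg.norm(p[1]-p[0]))
h=W(.015,(313,185),(423,130));print("holder",h.round(4),h.mean(0),ang(h[1]-h[0]))
print("post",W(.072,(483,418)))
L=W(.046,(505,192),(672,325),(303,292),(630,492));print(L.round(4))
im=f["im"];hsv=cv2.cvtColor(im,cv2.COLOR_RGB2HSV)
```

```text
[[ 0.3355 -0.0767  0.004 ]
 [ 0.3619  0.0901  0.004 ]
 [ 0.372  -0.0692  0.004 ]
 [ 0.3924  0.0704  0.004 ]] 81.00328536349632 81.69646416357124 0.16887211503426391
holder [[ 0.3528 -0.0373  0.015 ]
 [ 0.3644  0.0476  0.015 ]] [0.35861536 0.00519043 0.015     ] 82.23687469075755
post [[ 0.54637508 -0.02149597  0.072     ]]
[[ 0.4259  0.07    0.046 ]
 [ 0.5708  0.1238  0.046 ]
 [ 0.4085 -0.0802  0.046 ]
 [ 0.6831  0.039   0.046 ]]
```

```bash
python3 -m creep '[[4,10,2,0,0,-1],[11,30,8,0,0,-2],[20,55,15,0,0,-3],[30,82,24,0,0,-4],[41,110,34,0,0,-5],[52,138,44,0,0,-6],[62,166,53,0,0,-7],[72,194,62,0,0,-8],[81,217,69,0,0,-9],[88,234,75,0,0,-10],[92,245,78,0,0,-11],[94,250,80,0,0,-12],[94,252,80,0,0,-12],[94,252,80,0,0,-12]]'
python3 - <<'E'
from h import *
s=read_state();print(s["q"].round(2),s["ee_pos"].round(4),s["ee_rot"],s["force"].round(1))
im=camera("wrist");cv2.imwrite("pics/w2.png",im[:,:,::-1])
im=camera("top");cv2.imwrite("pics/t2.png",cv2.resize(im[90:290,130:390,::-1],None,fx=3,fy=3,interpolation=cv2.INTER_CUBIC))
E
```

```text
time_s: 3.73
ee_pos: [0.6916, -0.0817, 0.3247]
ee_rot: [-2.602, -1.76, 0.001]
force: [0.5, 0.3, 0.0]
gripper_width: 0.001
[-0.21  0.51  0.5   1.56 -0.    0.17] [ 0.6916 -0.0817  0.3247] [-2.60172039e+00 -1.76049373e+00  8.26811580e-04] [0.5 0.3 0. ]
```

View pics/w2.png

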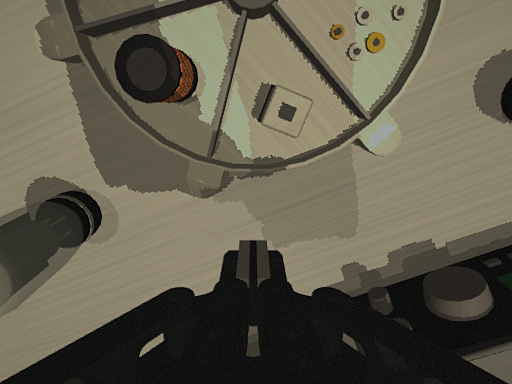

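```bash
python3 -m creep '[[0,0,8,0,0,0],[0,0,25,0,0,0],[0,0,45,0,0,0],[0,0,65,0,0,0],[0,0,85,0,0,0],[0,0,102,0,0,0],[0,0,115,0,0,0],[0,0,122,0,0,0],[0,0,124,0,0,0],[0,0,124,0,0,0]]'
python3 - <<'E'
from h import *
s=read_state();print(s["ee_pos"].round(4),s["force"].round(1))
im=camera("wrist");cv2.imwrite("pics/w3.png",im[:,:,::-1])
E
```

```text
time_s: 4.67
ee_pos: [0.6911, -0.0813, 0.2015]
ee_rot: [2.601, 1.761, 0.0]
force: [0.8, -0.1, -0.0]
gripper_width: 0.0
[ 0.6911 -0.0813  0.2015] [ 0.8 -0.1 -0. ]
```

View pics/w3.png

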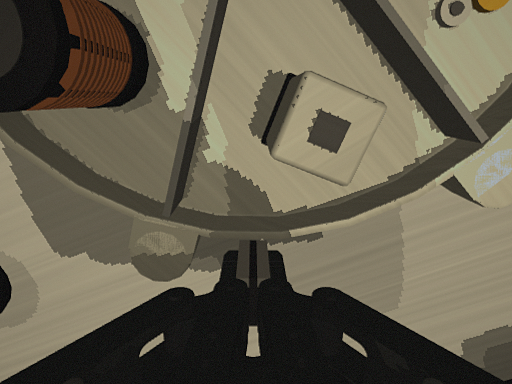

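```bash
python3 -m creep '[[-2.7,1.0,0,0,0,1],[-5.4,1.9,0,0,0,2],[-8.1,1.8,0,0,0,3],[-10.8,1.6,0,0,0,4],[-13.5,1.4,0,0,0,5],[-16.2,1.2,0,0,0,6],[-18.9,0.9,0,0,0,7],[-21.6,0.5,0,0,0,8],[-26.9,-0.4,0,0,0,10],[-32.2,-1.4,0,0,0,12],[-37.5,-2.6,0,0,0,14],[-42.7,-4,0,0,0,16],[-47.9,-5.6,0,0,0,18],[-53,-7.3,0,0,0,20],[-58.1,-9.3,0,0,0,22],[-63,-11.4,0,0,0,24],[-67.9,-13.7,0,0,0,26],[-72.8,-16.1,0,0,0,28],[-75.2,-17.4,0,0,0,29],[-77.5,-18.8,0,0,0,30]]'
python3 - <<'E'
from h import *
from scipy.spatial.transform import Rotation as R
s=read_state();d=s["ee_pos"][:2]-[.55,-.024]
x=R.from_rotvec(s["ee_rot"]).as_matrix()[:,0]
print(s["ee_pos"].round(4),s["force"].round(1),np.linalg.norm(d),np.degrees(np.arctan2(d[1],d[0])),np.degrees(np.arctan2(x[1],x[0]))-90,s["q"])
im=camera("wrist");cv2.imwrite("pics/w4.png",im[:,:,::-1])
im=camera("scene");cv2.imwrite("pics/s4.png",im[:,:,::-1])
E
```

```text
time_s: 6.38
ee_pos: [0.6452, -0.1468, 0.2027]
ee_rot: [2.968, 1.025, 0.003]
force: [1.1, 0.2, -0.3]
gripper_width: 0.001
[ 0.6452 -0.1468  0.2027] [ 1.1  0.2 -0.3] 0.1553712863171839 -52.21671680092725 -51.88672052726877 [-3.25011792e-01  4.44156509e-01  1.66335855e-01  1.29039323e+00
  9.00987334e-05  5.80584009e-01]
```

View pics/w4.png

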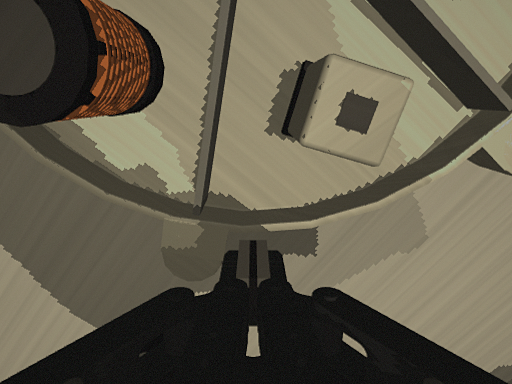

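View pics/s4.png

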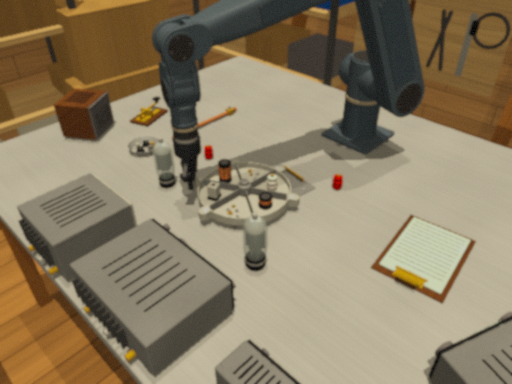

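```bash
python3 -m creep '[[-2.7,0,0,0,0,1],[-5.4,-0.1,0,0,0,2],[-10.8,-0.4,0,0,0,4],[-16.2,-0.8,0,0,0,6],[-21.6,-1.5,0,0,0,8],[-26.9,-2.4,0,0,0,10],[-32.2,-3.4,0,0,0,12],[-37.5,-4.6,0,0,0,14],[-42.7,-6,0,0,0,16],[-47.9,-7.6,0,0,0,18],[-53,-9.3,0,0,0,20],[-58.1,-11.3,0,0,0,22],[-63,-13.4,0,0,0,24],[-67.9,-15.7,0,0,0,26],[-72.8,-18.1,0,0,0,28],[-77.5,-20.8,0,0,0,30],[-82.1,-23.6,0,0,0,32],[-86.7,-26.5,0,0,0,34],[-88.9,-28,0,0,0,35],[-91.1,-29.6,0,0,0,36]]'
cat > chk.py <<'E'
import sys
from h import *
from scipy.spatial.transform import Rotation as R
s=read_state();d=s["ee_pos"][:2]-[.55,-.024]
x=R.from_rotvec(s["ee_rot"]).as_matrix()[:,0]
print(s["time_s"],s["ee_pos"].round(4),s["force"].round(1),np.linalg.norm(d),np.degrees(np.arctan2(d[1],d[0])),np.degrees(np.arctan2(x[1],x[0]))-90,s["q"].round(2))
im=camera("wrist");c=get_calibration("wrist")
np.savez(f"{sys.argv[1]}.npz",im=im,E=c["extrinsics"],k=[c[k] for k in("fx","fy","cx","cy")])
cv2.imwrite(f"pics/{sys.argv[1]}.png",im[:,:,::-1])
E
python3 chk.py w5
```

```text
time_s: 8.15
ee_pos: [0.5548, -0.1798, 0.2023]
ee_rot: [3.14, 0.057, 0.002]
force: [1.1, 0.9, -1.1]
gripper_width: -0.001
8.15 [ 0.5548 -0.1798  0.2023] [ 1.1  0.9 -1.1] 0.15582423756155298 -88.25228811221983 -87.91865281757897 [-0.43  0.25 -0.08  1.24  0.    1.11]
```

View pics/w5.png

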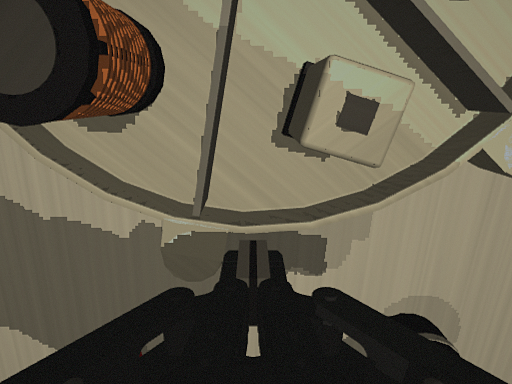

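```bash
python3 -m creep '[[-2.7,0,0,0,0,1],[-5.4,-0.1,0,0,0,2],[-10.8,-0.4,0,0,0,4],[-16.2,-0.8,0,0,0,6],[-21.6,-1.5,0,0,0,8],[-26.9,-2.4,0,0,0,10],[-32.2,-3.4,0,0,0,12],[-37.5,-4.6,0,0,0,14],[-42.7,-6,0,0,0,16],[-47.9,-7.6,0,0,0,18],[-53,-9.3,0,0,0,20],[-58.1,-11.3,0,0,0,22],[-63,-13.4,0,0,0,24],[-67.9,-15.7,0,0,0,26],[-72.8,-18.1,0,0,0,28],[-77.5,-20.8,0,0,0,30],[-82.1,-23.6,0,0,0,32],[-86.7,-26.5,0,0,0,34],[-88.9,-28,0,0,0,35],[-91.1,-29.6,0,0,0,36]]'
python3 chk.py w6
python3 - <<'E'
from h import *
im=camera("top");cv2.imwrite("pics/t6.png",cv2.resize(im[90:290,130:390,::-1],None,fx=3,fy=3,interpolation=cv2.INTER_CUBIC))
E
```

```text
time_s: 9.87
ee_pos: [0.4621, -0.1534, 0.2023]
ee_rot: [3.003, -0.919, 0.002]
force: [0.4, -0.9, 0.2]
gripper_width: -0.004
9.8667 [ 0.4621 -0.1534  0.2023] [ 0.4 -0.9  0.2] 0.15639926910597657 -124.17904846434512 -124.01716569358197 [-0.46  0.   -0.35  1.21 -0.    1.71]
```

View pics/w6.png

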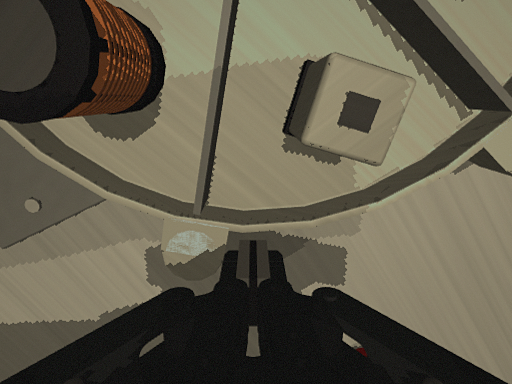

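View pics/t6.png

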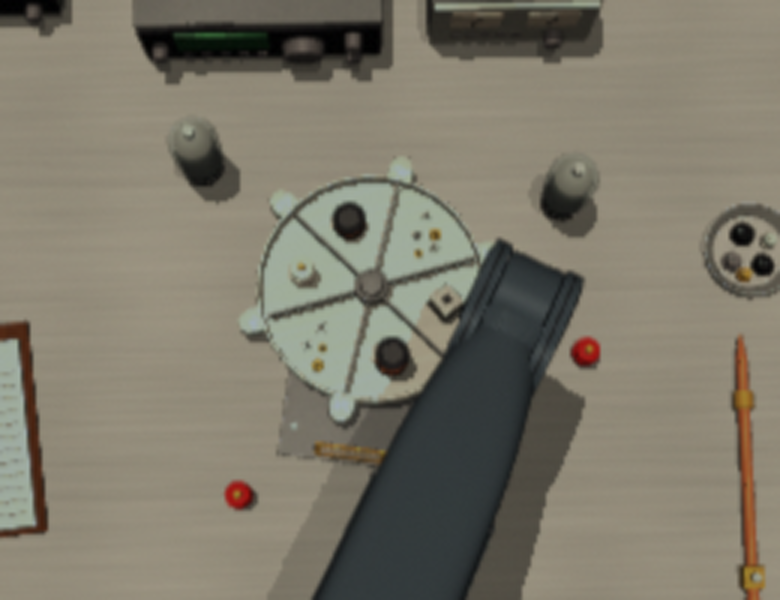

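Run:
```python
from h import *
z=lambda *p:[[x/3+130-1/3,y/3+90-1/3] for x,y in p]
L=toworld("top",z((401,169),(284,205),(250,322),(343,408)),.046)
d=L[:,:2]-[.5495,-.0245];print(np.degrees(np.arctan2(d[:,1],d[:,0])),np.hypot(*d.T))
F=toworld("top",z((396,190),(297,217),(269,317),(347,390),(474,262)),.052)
d=F[:,:2]-[.5495,-.0245];print(np.degrees(np.arctan2(d[:,1],d[:,0])))
t=toworld("top",z((393,353)),.092)[0,:2]-[.5495,-.0245];print(np.degrees(np.arctan2(t[1],t[0])),np.hypot(*t))
```

```text
[-15.02479303  44.91891878 104.70398607 165.58309336] [0.14692671 0.14289286 0.14695483 0.14432923]
[-15.25181914  45.15357632 105.33960592 165.54426176 -77.37877504]
-164.96741881521274 0.08594651999725629
```

```bash
python3 -m creep '[[-2.7,0,0,0,0,1],[-5.4,-0.1,0,0,0,2],[-10.8,-0.4,0,0,0,4],[-16.2,-0.8,0,0,0,6],[-21.6,-1.5,0,0,0,8],[-26.9,-2.4,0,0,0,10],[-32.2,-3.4,0,0,0,12],[-37.5,-4.6,0,0,0,14],[-42.8,-6,0,0,0,16],[-48,-7.6,0,0,0,18],[-50.6,-8.4,0,0,0,19],[-53.2,-9.3,0,0,0,20],[-54.5,-9.8,0,0,0,20.5],[-55.8,-10.3,0,0,0,21],[-57.1,-10.9,0,0,0,21.5],[-58.4,-11.4,0,0,0,22],[-58.4,-11.4,0,0,0,22]]'
python3 chk.py w7
python3 - <<'E'
from h import *
im=camera("top");cv2.imwrite("pics/t7.png",cv2.resize(im[90:290,130:390,::-1],None,fx=3,fy=3,interpolation=cv2.INTER_CUBIC))
E
```

```text
time_s: 11.38
ee_pos: [0.4197, -0.111, 0.2021]
ee_rot: [2.774, -1.474, -0.0]
force: [-0.1, -1.2, 0.7]
gripper_width: 0.0
11.3833 [ 0.4197 -0.111   0.2021] [-0.1 -1.2  0.7] 0.15663366626147493 -146.27083989184797 -145.97892664505562 [-0.41 -0.13 -0.48  1.22 -0.    2.13]
```

View pics/w7.png

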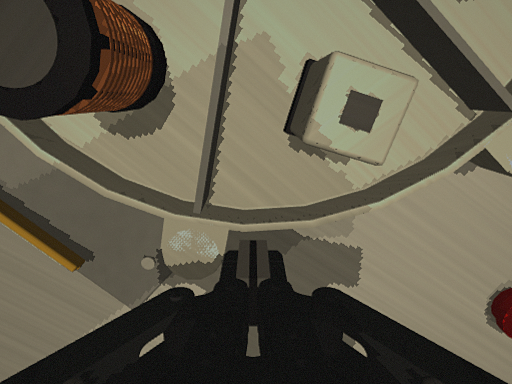

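View pics/t7.png

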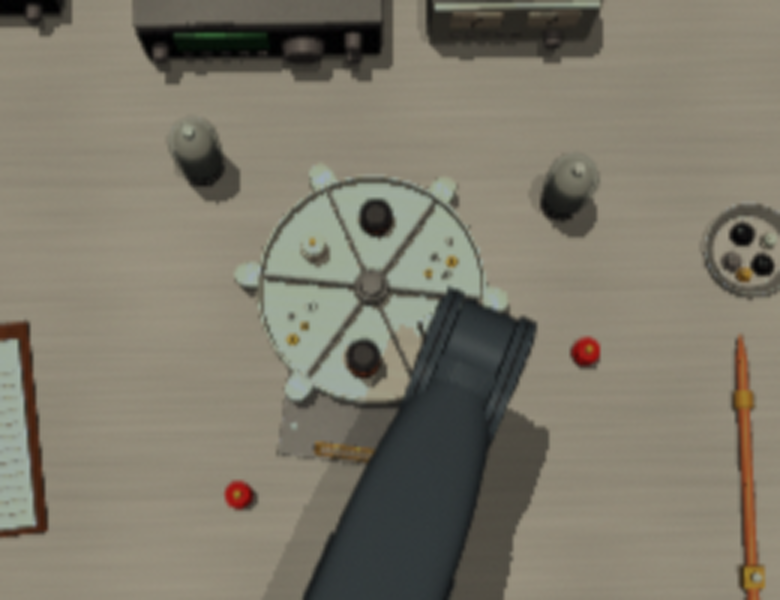

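```bash
python3 -m creep '[[3,0,0,0,0,0],[7,1,0,0,0,0],[10,2,0,0,0,0],[11,3,-8,0,0,0],[11,3,-25,0,0,0],[11,3,-50,0,0,0],[11,3,-80,0,0,0],[11,3,-110,0,0,0],[11,3,-140,0,0,0],[11,3,-165,0,0,0],[11,3,-185,0,0,0],[11,3,-196,0,0,0],[11,3,-200,0,0,0],[11,3,-200,0,0,0],[11,3,-200,0,0,0]]'
python3 chk.py w8
python3 - <<'E'
import cv2;a=cv2.imread("pics/w8.png");cv2.imwrite("pics/w8z.png",cv2.resize(a,(800,600),interpolation=cv2.INTER_CUBIC))
E
```

```text
time_s: 12.73
ee_pos: [0.4234, -0.1218, 0.401]
ee_rot: [2.774, -1.474, -0.003]
force: [0.2, 0.0, -0.3]
gripper_width: -0.005
12.7333 [ 0.4234 -0.1218  0.401 ] [ 0.2  0.  -0.3] 0.15998695845995836 -142.3189955205242 -145.95521435403447 [-0.43 -0.17 -0.12  1.63 -0.    2.11]
```

View pics/w8z.png

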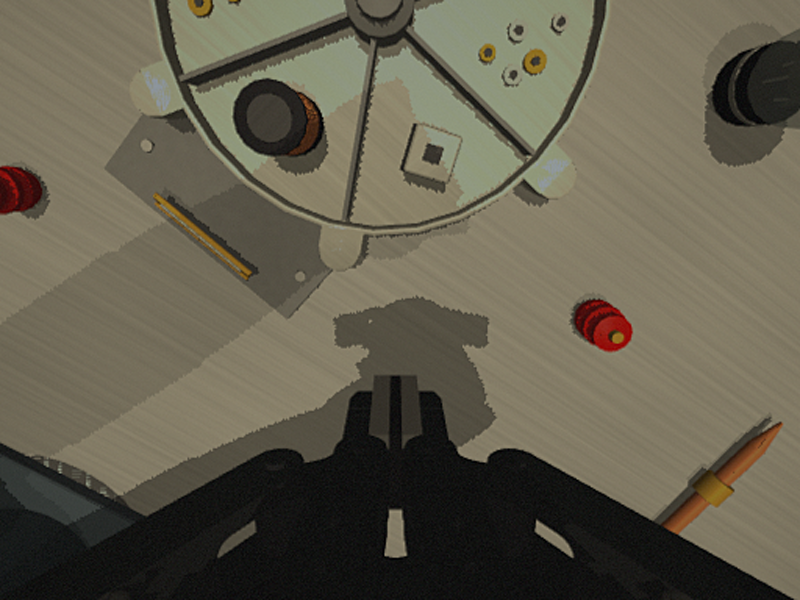

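Run:
```python
from h import *
f=np.load("w8.npz");k=f["k"];c=dict(fx=k[0],fy=k[1],cx=k[2],cy=k[3],extrinsics=f["E"])
W=lambda z,*p:toworld("wrist",[[x*.64-.2,y*.64-.2] for x,y in p],z,c)[:,:2]
ang=lambda d:np.degrees(np.arctan2(d[1],d[0]))
p=W(.004,(106,167),(290,318),(147,146),(301,276));print("plate",p.round(4),ang(p[0]-p[1])+90,ang(p[2]-p[3])+90)
h=W(.015,(155,197),(253,274));print("holder",h.mean(0),ang(h[0]-h[1])+90)
fr=np.radians(171.6);u=np.array([np.cos(fr),np.sin(fr)])
print("axis from plate",p[:2].mean(0)-.205*u,"post",W(.072,(378,0)))
L=W(.046,(153,90),(342,246),(552,176));print("lug",L.round(4),ang(L[0]-L[1])+90, ang(L[2]-L[1]))
F=W(.052,(183,79),(348,221),(533,155));print("fin ends",F.round(4),ang(F[0]-F[1])+90)
t=W(.092,(269,117))[0];print("tall",t)
for C in ([.5495,-.0245],[.551,-.0235],[.548,-.024]):
    C=np.array(C);print([ang(x-C) for x in (t,h.mean(0),p[:2].mean(0),p[2:].mean(0))],[ang(x-C) for x in L],[ang(x-C) for x in F])
# lateral offset of coil vs holder normal through holder centre
n=np.array([-u[1],u[0]]);print("lateral coil vs holder",(t-h.mean(0))@n*1e3,(t-p[:2].mean(0))@n*1e3,(t-p[2:].mean(0))@n*1e3)
```

```text
plate [[ 0.3618  0.0886]
 [ 0.3371 -0.0785]
 [ 0.3914  0.0704]
 [ 0.3711 -0.0683]] 171.57598636803795 171.6953004726917
holder [0.36105193 0.00400044] 173.17211375305362
axis from plate [ 0.55226447 -0.02491179] post [[ 0.54497884 -0.02696458]]
lug [[ 0.4339  0.0643]
 [ 0.4174 -0.0815]
 [ 0.5302 -0.1681]] 173.52904407749014 -37.5069124994191
fin ends [[ 0.4503  0.0495]
 [ 0.4345 -0.076 ]
 [ 0.5325 -0.1487]] 172.84174996295843
tall [ 0.46382951 -0.01257196]
[np.float64(172.07357273520248), np.float64(171.3998957350617), np.float64(171.60100100533148), np.float64(171.3622811270795)] [np.float64(142.48332355525463), np.float64(-156.66279855622196), np.float64(-97.66428670481416)] [np.float64(143.2815038310789), np.float64(-155.8674871911502), np.float64(-97.78310019691179)]
[np.float64(172.8544498184436), np.float64(171.7620295105612), np.float64(171.94114501245855), np.float64(171.767808778119)] [np.float64(143.15157662940973), np.float64(-156.5353769249235), np.float64(-98.19505893511813)] [np.float64(144.06384599143425), np.float64(-155.73325495058867), np.float64(-98.3944454078033)]
[np.float64(172.26808568664467), np.float64(171.48175436627517), np.float64(171.67968205595866), np.float64(171.4537021354162)] [np.float64(142.2780086741013), np.float64(-156.23996434255355), np.float64(-97.05129597990444)] [np.float64(143.04906588788666), np.float64(-155.37655005261183), np.float64(-97.07478125520669)]
lateral coil vs holder 1.3805572844854752 0.711390843545145 1.420985477819664
```

Run:
```python
from h import *
cv2.imwrite("pics/s9.png",camera("scene")[:,:,::-1])
im=camera("top");cv2.imwrite("pics/t9.png",cv2.resize(im[90:290,130:390,::-1],None,fx=3,fy=3,interpolation=cv2.INTER_CUBIC))
```

```text
(no output)
```

View pics/s9.png

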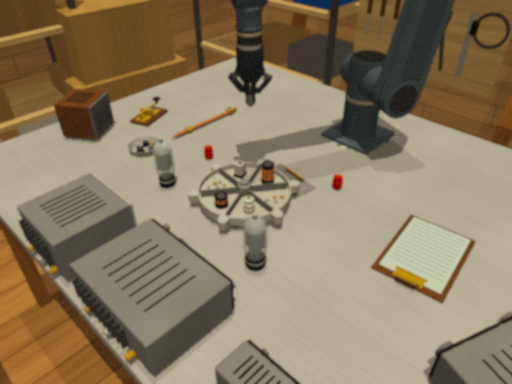

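View pics/t9.png

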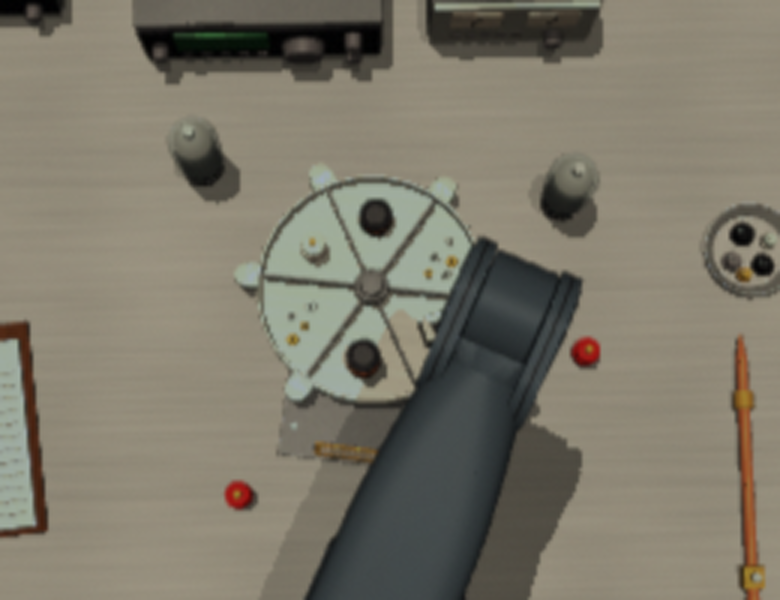

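The tall coil form, at about (268,172) in the scene view and (364,357) in the top zoom, stands at the front behind the card holder. All parts are upright, the hand is clear and everything else is where it was.

```bash
python3 -c "
from station import *
print(job_done())"
```

```text
the job is handed in; nothing more can be done
None
```

The tall black coil form now stands at the front of the carousel, behind the middle of the card holder, and the job is handed in. With the fingers shut, I pushed one rim lug about 120° clockwise in four slow stages, then backed off and raised the hand about 200 mm. Motion took about 13 s, and the force reading stayed near 1 N each time I checked it.

**Final position:** In the last wrist picture the coil bears about 172.3° from the axis and the card holder about 171.5°. That puts the coil roughly 1 mm off the holder's centre line.

**Where the checks disagreed:** The lugs and fins put the carousel at about 172.4–173.5°, so it may be 1–2° short of square. I judged that close to measurement error and did not nudge it further.

**Everything else:** In the last pictures the visible parts in the pan stand upright. The relay was partly hidden by the arm in the top view but stood upright in the wrist view. The valves, ashtray, earth stake, logbook board and red look-alikes appear unmoved.

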